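# Check the alloy of a weld coupon in the bench analyser

### The job

Slide the welded T-shaped steel coupon along its slideway up to the nose of the analyser so that its polished end pushes the sprung nose collar in about half way, gently, because the window film behind the collar is thin and must not be leaned on. Only then squeeze the trigger on the analyser's grip fully, hold it for two seconds and let it go, leaving the coupon where it is against the collar and the petri dish and the round steel block undisturbed.

Things in the scene. Friction and masses are not known exactly. Their poses are not given: they have to be found in the camera images.
- analyser: Pistol-shaped alloy analyser lying on its side in a fixed cradle. Origin on the table under the front of the nose collar at rest; x runs from the slideway into the nose and along the barrel, y from the barrel towards the free end of the grip, z up. Cradle plate 8 mm thick, x -170 to 225, y +-56 mm. Barrel axis at z 38 mm; housing from x 20 to 225, y +-50, top at z 69 mm.
- slideway (a point): Middle of the slideway in front of the nose, on its floor (the cradle plate's top, 8 mm above the table), 90 mm before the collar; axes as the analyser's. It is the bare plate between two steel rails along x, 150 mm long, 12 mm wide, 7 mm high, 74 mm apart.
- grip_mid (a point): For a pinch from above; axes as the analyser's. 38 mm above the table, 30 mm above the plate, midway between the trigger's front and the grip's back when fully squeezed. Grip: bar 32 mm high along y, raked back 0.14 rad: the pinch runs along the analyser's x turned by -0.14 rad about z. Width there: 55 mm at rest (trigger side 9 mm farther out), 46 squeezed.
- trigger (a joint): Sprung trigger hinge, rad: 0 at rest, grows as it is squeezed towards the grip, 0.28 fully in (about 2 N to start, 6 N at the stop, at the pad); it springs back.
- trigger_pad (a point): Middle of the trigger's front face, where a finger presses; moves with the trigger. Blade 20 mm high, about 50 mm long along the grip, hinged at its end next to the barrel. The grip's thicker battery foot begins 50 mm farther out from the barrel than this point; the cradle's 8 mm plate also lies below the grip.
- collar (a joint): Sprung collar round the thin window in the nose, m: 0 at rest (20 mm out of the housing), grows as it is pushed in along the analyser's x; at 0.015 it is hard against its stop. Soft spring: 0.3 N to start, 2 N at the stop, past which the force rises at once; it must never bear more than 10 N. A dark groove round it, 9.5 mm behind its front, reaches the housing about half way in.
- collar_face (a point): Centre of the collar's front face (steel ring, 33 mm across), 38 mm above the table; moves with the collar.
- coupon: Loose steel T-joint weld coupon, about 0.6 kg, in the slideway. Origin: centre of its underside; x runs along the slideway to the nose (polished end at +32.5 mm, rear end at -32.5 mm), z up. Foot plate 65 long x 70 wide x 10 mm thick; upright web 65 long x 10 thick in the middle (y = 0), up to z = 52 mm. Slides with about 4 N of friction.
- coupon_face (a point): Middle of the polished end of the coupon's web, 30 mm above its underside: the point that meets the collar.
- petri: Bystander: lidded clear petri dish with a polished sample, 62 mm across, 14 mm high; origin centre of its underside. Leave alone.
- reference_block: Bystander: round steel hardness reference block, 60 mm across, 16 mm high; origin centre of its underside. Leave alone.
Not all that is in view belongs to the job. There is more than one size of the coupon; the job needs the larger.

How it is judged:
By the outcome, as a careful person would: the job done as asked, in the order asked, and still so for the second after the job is handed in, with the robot touching nothing.
It also fails if it takes over 50 s, if anything falls off the work surface, if the arm or the gripper's body presses on something with over 40 N, if the wrist force passes 120 N, or if a joint passes its speed limit or range.

### The arm

A 6-joint arm with a two-finger parallel gripper is mounted at the origin on a cart in front of the work surface, level with it; the furniture and walls round the work are solid. World frame = base frame: x ahead of the robot, y to its left, z up, the work surface at z = 0. Lengths are in mm, angles in degrees, forces in N, time in s.
With the tool pointing down it reaches from about 350 to 850 mm from the base axis. Payload 8.1 kg.
Tool frame: the origin (TCP) lies midway between the tips of the shut fingers; the grasp point (between the pads) lies 19 mm behind it; z points along the fingers, y is the line along which they close (so a half turn about z gives the same grasp; the last joint's range is limited). The gripper opens to 85 mm and grips with 20 to 120 N. Pads are 22 mm wide; open, the fingers measure 114 mm over their backs; the gripper's body (76 mm by 85 mm) begins 54 mm behind the grasp point. The pads swing forward as they close: fully open they stand 13 mm farther back than shut.
Start: joints at [71.482, 7.471, 85.268, -0, 87.261, -4.893], TCP at [141.317, 583.125, 231.292] pointing down, gripper open.
Joint ranges: [-169.43, 169.43], [-51.17, 129.36], [1.28, 143.12], [-76.62, 256.62], [0, 156.53], [-152.29, 152.29]. Speed limits (degrees/s): [136.94, 136.94, 159.86, 180, 180, 180].

### API

Orientations are given as [roll, pitch, yaw] about the fixed x, y, z axes, in that order (R = Rz(yaw) Ry(pitch) Rx(roll)).
In Python, from bench import r gives the robot as it stands.
- The arm moves only by the tool apply_moves, never from a script. Its argument "steps" is a list of rows, each a list of 7 numbers: the opening, from -1 (shut) to 1 (fully open), then the shift along the tool's x, y, z in mm, then the turn, a rotation vector about the tool's x, y, z in units of 5 degrees (1.0 is 5 degrees). A call has exactly 8 rows; each row shifts and turns the commanded pose from where the row before left it, along the tool's axes as they then stand; what a row does not reach is not made up. A row lasts 1/10 s, in which the tool goes at most 50 mm and 8.59 degrees, less where a joint would pass 70% of its speed; a pose out of reach is approached as far as the arm can. A call is refused whole if a number of a shift passes 50 or a number of a turn 1, either way. A call with a gripper value outside its range is refused whole. The fingers move at their own pace and stop on an object; "squeeze" is the grip in N (left out, the last holds). Time passes only in rows, so rows that do not move let the fingers close, or fill a call up. It gives the time, the measured TCP pose, the force, the opening and the grip force at its end, in the units of the state.
- r.sense(): the state, without advancing time (a new reading comes with each control period).
- r.snapshot(name): name is "scene" or "side" or "wrist"; returns a dict with "color" (400x640x3 uint8, blue, green, red), "depth" (400x640 float32, mm along the optical axis (not along the pixel's ray), 0 where there is no reading), "mtx" (3x3 intrinsics, pixels), "T" (4x4, takes a point from camera to world coordinates); the wrist camera has in their place "hand_eye" (4x4, takes a point from camera to tool coordinates, whose origin is the TCP and whose axes are the flange's). Camera axes: x right, y down, z forward; pixel columns grow to the right and rows downward; lengths in mm; the calibration is good to about 2 mm. A picture is of the moment at which its call begins: read the wrist's pose just before it.
- r.hand_in(): hands the job in; it is judged then, once.
The state is a dict: "time": time; "joint_pos": joint angles; "qd": joint speeds; "joint_efforts": joint torques, N m; "tool_pos": TCP position; "tcp_rot": TCP orientation; "ft_force": force on the tool from outside, world axes, zero at the start; "wrist_torque": the same for the moment, N m; "finger_gap": finger opening in mm; "grip_force": force on a finger pad.
Only numpy, scipy, OpenCV 4.12 (cv2) and the standard library are available. Lean on these libraries where they do the work, as an engineer would, in place of code of your own. Each camera call takes 0.05 s, during which the arm holds its last target. There are 200 camera calls.

## Working session

There is one attempt and no reset: what is moved stays moved. The work goes in short steps, Python scripts to look and compute and a tool call to move; the robot and the scene stay as the last step left them, time stands still between calls to the robot, and variables do not carry over. Pictures are saved under pics/ and viewed, at most 12 in all, crops included, and the job is handed in when it is done.

Besides the shell and the picture viewer there is one more tool, called as name(argument=value, ...), one argument or row to a line, values as JSON. apply_moves: Moves the arm, as the interface text tells. Its arguments: {"type":"object","properties":{"steps":{"type":"array"},"squeeze":{"type":"number"}},"required":["steps"]}

```bash
mkdir -p pics; ls; python3 - <<'E'
from bench import r
import cv2,pickle
s=r.sense();print(s)
d={}
for n in("scene","side","wrist"):
    d[n]=r.snapshot(n);cv2.imwrite(f"pics/{n}0.png",d[n]["color"])
d['s']=s
pickle.dump(d,open("d0.pkl","wb"))
E
```

```text
pics
{'time': 0.0, 'joint_pos': array([ 7.14801006e+01,  7.51539852e+00,  8.53292813e+01, -2.23785742e-03,
        8.72616734e+01, -4.89243593e+00]), 'qd': array([-0.0791785 , -0.10000688,  0.00786988, -0.09383521,  0.02419747,
        0.01045276]), 'joint_efforts': array([-3.45995413e-04, -5.69398892e+01, -5.00556672e+01, -4.72929719e-05,
        1.45832403e-02,  3.19810431e-05]), 'tool_pos': array([141.17484855, 582.5876668 , 230.24138688]), 'tcp_rot': array([-1.79893844e+02, -6.84341988e-03,  1.66372639e+02]), 'ft_force': array([-0.44565849, -0.85752555, -0.30367128]), 'wrist_torque': array([-0.01163233, -0.03842349, -0.00814626]), 'grip_force': 0.0, 'finger_gap': 85.10839697561504}
```

View pics/scene0.png

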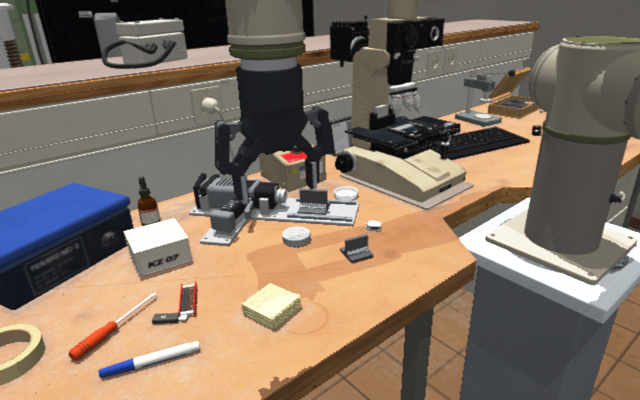

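View pics/side0.png

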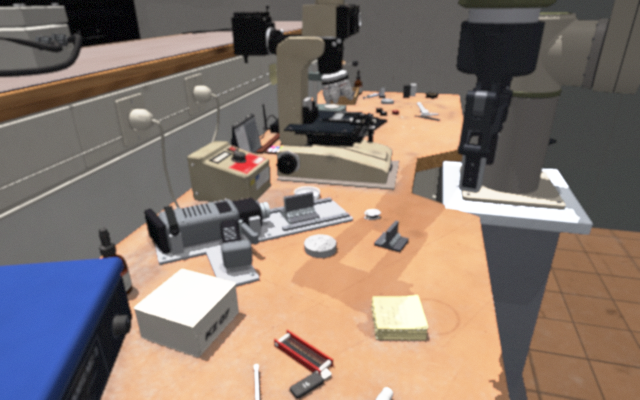

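The scene view shows the analyser at about (240,195), with its grip at (230,222). The T coupon in the slideway is at (313,203), a second, smaller T coupon is loose on the table at (357,248), the round block is at (296,236) and the petri dish at (346,194). The side view shows the same things: coupon (300,208), small one (392,237), block (320,245). I choose the one in the slideway and will check it in a close crop.

```bash
python3 - <<'E'
import cv2,pickle,numpy as np
d=pickle.load(open("d0.pkl","rb"))
c=d['scene']['color'][165:265,185:385]
cv2.imwrite("pics/c1.png",cv2.resize(c,None,fx=4,fy=4,interpolation=cv2.INTER_CUBIC))
E
```

```text
(no output)
```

View pics/c1.png

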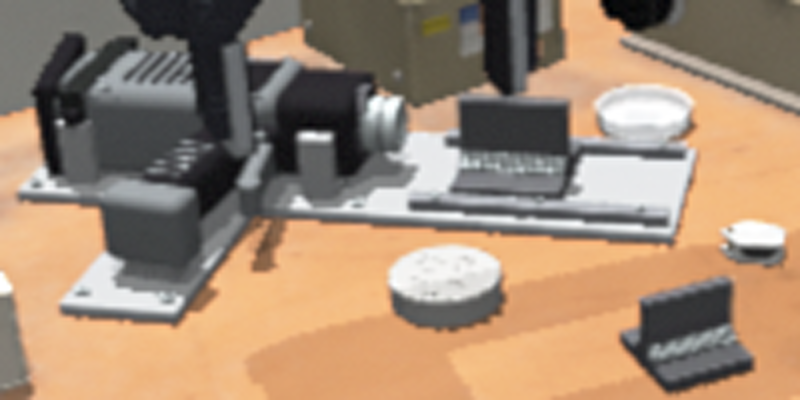

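View pics/wrist0.png

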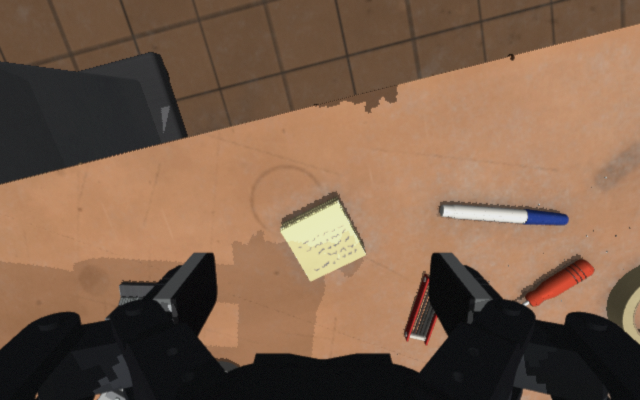

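The wrist picture shows only table: note pad, pen, and nothing that matters. The crop confirms the choice. The dark T in the slideway, web top edge from (300,189) to (327,189), is clearly larger than the loose T at crop (690,335). The collar is at (284,195) in the full image. Next I build a top-down height map from both depth images.

```bash
cat > h.py <<'E'
import numpy as np
def cloud(s,T=None):
    T=s['T'] if T is None else T
    z=s['depth'];v,u=np.nonzero(z>0);z=z[v,u];K=s['mtx']
    p=np.c_[(u-K[0,2])*z/K[0,0],(v-K[1,2])*z/K[1,1],z,np.ones(len(z))]@T.T
    return p[:,:3],s['color'][v,u],np.c_[u,v]
E
python3 - <<'E'
import cv2,pickle,numpy as np
from h import *
d=pickle.load(open("d0.pkl","rb"))
for n in('scene','side'):
    p,c,uv=cloud(d[n])
    m={'scene':(185,385,165,265),'side':(145,420,185,290)}[n]
    k=(uv[:,0]>m[0])&(uv[:,0]<m[1])&(uv[:,1]>m[2])&(uv[:,1]<m[3])
    p=p[k];c=c[k]
    k=(p[:,2]<110)&(p[:,2]>-10); p=p[k];c=c[k]
    print(n,p.min(0),p.max(0),len(p), 'table z',np.median(p[(abs(p[:,2])<5),2]))
    np.save(n+'.npy',p)
def at(n,u,v):
    s=d[n];z=s['depth'][v,u];q=np.linalg.inv(s['mtx'])@[u,v,1]*z
    return (s['T']@np.r_[q,1])[:3].round(1)
for u,v,t in[(301,191,'webL'),(326,191,'webR'),(313,191,'web'),(352,223,'plate near end'),(357,204,'far end'),(290,217,'rail nearL'),(351,219,'rail near R'),(286,195,'collar'),(297,230,'block'),(346,191,'petri'),(205,238,'grip plate'),(222,215,'foot top')]: print(t,at('scene',u,v))
P=np.vstack([np.load(n+'.npy') for n in('scene','side')])
lo=np.percentile(P,1,axis=0)[:2]-20;hi=np.percentile(P,99,axis=0)[:2]+20
print(lo,hi)
S=min(800/(hi[0]-lo[0]),600/(hi[1]-lo[1]))
im=np.zeros((int((hi[1]-lo[1])*S),int((hi[0]-lo[0])*S)),np.uint8)
for q in P[np.argsort(P[:,2])]:
    x,y=int((q[0]-lo[0])*S),int((hi[1]-q[1])*S)
    cv2.circle(im,(x,y),2,int(np.clip(40+q[2]*2.5,20,255)),-1)
print(S,im.shape)
cv2.imwrite('pics/top.png',cv2.applyColorMap(im,cv2.COLORMAP_TURBO))
E
```

```text
scene [184.4853755   52.26515582  -3.48220289] [772.66721244 611.22589025  81.18277561] 18679 table z 0.08720181580173403
side [186.91173287  43.3094502   -6.12455546] [769.98183782 636.98714394  75.56002308] 28310 table z -1.2073977642630496
webL [467.3 306.8  54.9]
webR [417.6 272.1  60.4]
web [444.1 289.3  57. ]
plate near end [337.3 265.8   6.3]
far end [395.5 194.3   9.1]
rail nearL [451.6 353.4   9. ]
rail near R [342.8 263.7  13.5]
collar [508.  322.   35.7]
block [382.3 385.   15.4]
petri [461.3 169.7  14.4]
grip plate [495.6 543.5   9.9]
foot top [-303.8  870.9  481.7]
[181.2932109  69.7576777] [786.84944808 629.43322098]
1.072049703108614 (600, 649)
```

View pics/top.png

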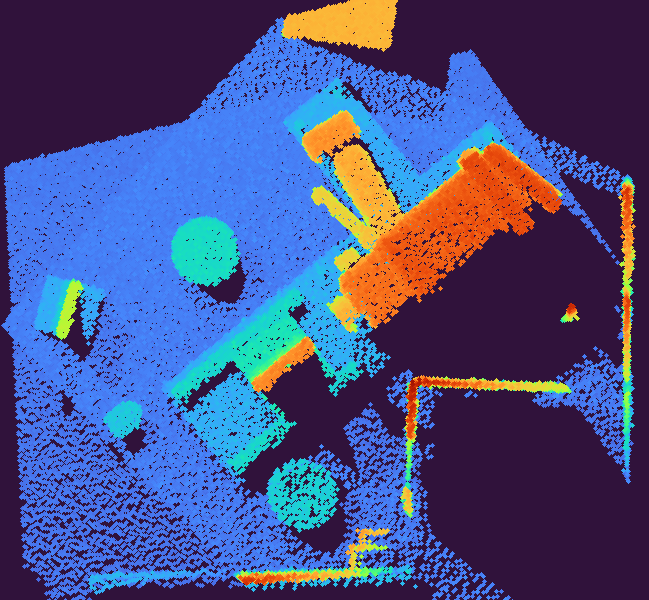

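The top-down map shows the whole layout. The grip runs up-left from the housing with the trigger blade at map (345,215), and the slideway runs down-left with the web at (283,363). The block is at (205,250), the petri dish at (303,493) and the small coupon at (70,305). I fit the frame numerically, then take a closer wrist view.

```bash
python3 - <<'E'
import numpy as np,cv2,pickle
np.set_printoptions(precision=2,suppress=True)
d=pickle.load(open("d0.pkl","rb"))
print(d['wrist']['hand_eye'],d['wrist']['mtx'])
def line(q):
    vx,vy,x,y=cv2.fitLine(q.astype(np.float32),cv2.DIST_HUBER,0,.01,.01).ravel()
    return np.degrees(np.arctan2(vy,vx))%180,(x,y)
for n in('scene','side'):
    p=np.load(n+'.npy')
    m=(np.hypot(p[:,0]-445,p[:,1]-291)<55)&(p[:,2]>35)&(p[:,2]<75)
    q=p[m]; a,c=line(q[:,:2]);u=np.array([np.cos(np.radians(a)),np.sin(np.radians(a))])
    t=(q[:,:2]-c)@u; print(n,'web',len(q),a,c,'ends',[np.array(c)+u*k for k in np.percentile(t,[1,99])],'len',np.ptp(np.percentile(t,[1,99])),'ztop',np.percentile(q[:,2],98))
    # all plate-ish points relative to web frame
    th=np.radians(39);R=np.array([[np.cos(th),np.sin(th)],[-np.sin(th),np.cos(th)]])
    L=(p[:,:2]-[445.3,290.8])@R.T
    for lo,hi,t,bx in[(5,11,'plate',(-150,-40,-70,70)),(55,75,'housing',(60,400,-70,70)),(20,60,'collar',(45,100,-30,30)),(10,22,'block',(-100,150,65,200)),(10,22,'petri',(-150,100,-200,-60))]:
        k=(p[:,2]>lo)&(p[:,2]<hi)&(L[:,0]>bx[0])&(L[:,0]<bx[1])&(L[:,1]>bx[2])&(L[:,1]<bx[3])
        if k.sum()>20: print(t,k.sum(),np.percentile(L[k],[1,50,99],axis=0).tolist(),np.median(p[k,2]),cv2.minAreaRect(p[k,:2].astype(np.float32)))
E
```

```text
[[   0.     -0.97   -0.26   65.32]
 [   1.      0.     -0.      0.11]
 [   0.     -0.26    0.97 -143.4 ]
 [   0.      0.      0.      1.  ]] [[354.69   0.   322.38]
 [  0.   354.69 199.3 ]
 [  0.     0.     1.  ]]
scene web 322 40.20366 (np.float32(443.66092), np.float32(289.13135)) ends [array([419.33, 268.57]), array([468.08, 309.77])] len 63.8299864627289 ztop 61.26431888257782
plate 465 [[-141.5406271656994, -48.79691081633875], [-73.38907071384722, -2.283314507489079], [-40.71687470706617, 58.611367379287536]] 8.086190179189657 ((374.1104431152344, 252.96632385253906), (96.93336486816406, 141.29782104492188), 60.337833404541016)
housing 1025 [[87.48712971732586, -45.17120234765512], [210.49547215143517, 9.46753243251333], [288.5355236072192, 38.71865717626324]] 64.70198836595563 ((587.5696411132812, 422.0937805175781), (214.50958251953125, 106.45130920410156), 33.2813720703125)
collar 288 [[67.09145721782981, -24.33615609851078], [85.60945411023216, 10.291693905387437], [99.55496550914773, 27.35714710013403]] 43.61764621296052 ((506.24090576171875, 343.4635925292969), (30.664587
[... 1302 characters left out ...]
1904265311, 11.235496432955502], [98.51996709676548, 27.293144109285926]] 45.863644282159726 ((507.9192810058594, 345.41583251953125), (31.333776473999023, 49.56381607055664), 38.327423095703125)
block 477 [[-17.986222604444304, 98.30242751606679], [10.859669801898074, 131.28957310225533], [39.0206613878968, 156.05685243683854]] 14.62763217046404 ((413.91143798828125, 431.5032043457031), (170.87484741210938, 61.0958251953125), 41.26020431518555)
petri 226 [[-90.83481769690545, -173.42853720155492], [-52.835575083207765, -118.491501574473], [63.97036159818418, -77.50253653179732]] 12.5621218100178 ((512.35546875, 179.20928955078125), (156.26614379882812, 85.34144592285156), 25.64095687866211)
```

apply_moves(
  steps=[
    [1,-40,-10,4,0,0,0],
    [1,-40,-10,4,0,0,0],
    [1,-40,-10,4,0,0,0],
    [1,-40,-10,4,0,0,0],
    [1,-40,-10,4,0,0,0],
    [1,-40,-10,4,0,0,0],
    [1,-40,-10,4,0,0,0],
    [1,-40,-10,4,0,0,0],
  ],
)

```text
time: 0.95
tool_pos: [434.7, 428.9, 198.8]
tcp_rot: [-180.0, -0.0, 166.4]
ft_force: [-0.3, 0.7, 0.7]
finger_gap: 85.5
grip_force: 0.0
```

apply_moves(
  steps=[
    [1,-32,-8,0,0,0,0],
    [1,-32,-8,0,0,0,0],
    [1,-31,-7,0,0,0,0],
    [1,0,0,0,0,0,1],
    [1,0,0,0,0,0,1],
    [1,0,0,0,0,0,1],
    [1,0,0,0,0,0,1],
    [1,0,0,0,0,0,1],
  ],
)

```text
time: 1.75
tool_pos: [520.2, 385.1, 198.7]
tcp_rot: [-179.9, -0.0, 141.2]
ft_force: [-0.2, -0.7, 0.5]
finger_gap: 85.4
grip_force: 0.0
```

apply_moves(
  steps=[
    [1,0,0,0,0,0,1],
    [1,0,0,0,0,0,1],
    [1,0,0,0,0,0,1],
    [1,0,0,0,0,0,1],
    [1,0,0,0,0,0,0],
    [1,0,0,0,0,0,0],
    [1,0,0,0,0,0,0],
    [1,0,0,0,0,0,0],
  ],
)

```text
time: 2.55
tool_pos: [520.3, 385.2, 199.2]
tcp_rot: [-180.0, -0.0, 121.4]
ft_force: [0.4, -0.8, -0.3]
finger_gap: 85.4
grip_force: 0.0
```

```bash
cat >> h.py <<'E'
from scipy.spatial.transform import Rotation as Ro
def toolT(s):
    T=np.eye(4);T[:3,:3]=Ro.from_euler('xyz',s['tcp_rot'],degrees=True).as_matrix();T[:3,3]=s['tool_pos'];return T
def shot(name):
    from bench import r
    import cv2,pickle
    s=r.sense();w=r.snapshot('wrist');w['T']=toolT(s)@w['hand_eye']
    cv2.imwrite(f'pics/{name}.png',w['color']);pickle.dump((s,w),open(name+'.pkl','wb'))
    print(s['time'],s['tool_pos'].round(1),s['tcp_rot'].round(2),s['ft_force'].round(2),round(s['finger_gap'],1),round(s['grip_force'],1));return s,w
def at(w,u,v):
    z=np.median(w['depth'][v-1:v+2,u-1:u+2]);q=np.linalg.inv(w['mtx'])@[u,v,1]*z
    return (w['T']@np.r_[q,1])[:3].round(1)
def px(w,p):
    q=np.linalg.inv(w['T'])@np.r_[p,1];q=w['mtx']@q[:3];return (q[:2]/q[2]).round(1)
E
python3 -c "
from h import *
shot('w1')"
```

```text
2.55 [520.3 385.2 199.2] [-179.99   -0.    121.44] [ 0.37 -0.77 -0.28] 85.4 0.0
```

View pics/w1.png

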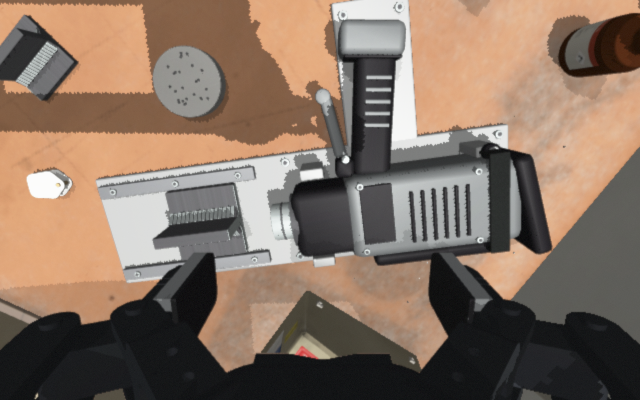

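The wrist view is clear. The coupon web's top edge runs (155,240)-(240,232). The collar front is at about u=272, v=222, the trigger blade goes from hinge (347,160) to tip (323,97), and the grip bar spans u 353-392 near v=125. The battery foot's near edge is at v≈57. The block is at (188,82).

```bash
python3 - <<'E'
import pickle,cv2
from h import *
np.set_printoptions(precision=1,suppress=True)
s,w=pickle.load(open('w1.pkl','rb'))
p,c,uv=cloud(w)
def line(q):
    vx,vy,x,y=cv2.fitLine(q.astype(np.float32),cv2.DIST_HUBER,0,.01,.01).ravel()
    return np.degrees(np.arctan(vy/vx)),(x,y)
def box(a,b,e,f): return (uv[:,0]>=a)&(uv[:,0]<=b)&(uv[:,1]>=e)&(uv[:,1]<=f)
print('table',np.median(p[box(260,300,30,60),2]),'plate',np.median(p[box(115,150,195,230),2]))
k=box(145,250,205,260)&(p[:,2]>52)&(p[:,2]<66);a,cc=line(p[k,:2]);print('web',a,cc,k.sum(),np.median(p[k,2]))
# rails: top z ~15
for nm,b in[('railN',(95,260,165,195)),('railF',(105,275,248,285))]:
    k=box(*b)&(p[:,2]>13)&(p[:,2]<18);print(nm,line(p[k,:2]),np.median(p[k,2]),k.sum())
for n,(u,v) in dict(platecornerN=(98,181),platecornerF=(128,280),housN=(420,168)).items():print(n,at(w,u,v))
th=np.radians(line(p[box(95,260,165,195)&(p[:,2]>13)&(p[:,2]<18),:2])[0]);th=th%np.pi
O=np.array(cc,float);ex=np.array([np.cos(th),np.sin(th)]);ey=np.array([-ex[1],ex[0]])
L=np.c_[(p[:,:2]-O)@ex,(p[:,:2]-O)@ey,p[:,2]]
k=box(145,250,200,260)&(p[:,2]>52)&(p[:,2]<66);print('web L',np.percentile(L[k],[1,99],axis=0))
k=box(265,300,195,250)&(p[:,2]>30)&(p[:,2]<62);
for y in range(-16,20,6):
    kk=k&(abs(L[:,1]-y)<3);
    if kk.any():print('collar y',y,np.percentile(L[kk,0],[1,5]),np.max(L[kk,2]))
print('housing y',np.percentile(L[box(360,490,165,260)&(p[:,2]>55),1],[1,99]))
for v in(75,90,105,115,125,135,145):
    k=box(305,420,v,v)
    print(v,[(int(a),*l) for a,l in zip(uv[k,0],L[k].round(0).astype(int)) if l[2]>20][::3])
E
```

```text
table 0.8540241308645875 plate 9.02236620292149
web 38.960236 (np.float32(449.12143), np.float32(289.79202)) 1076 60.69661206488854
railN (np.float32(38.437347), (np.float32(407.6543), np.float32(308.77747))) 15.948014431185499 2030
railF (np.float32(38.976837), (np.float32(460.83408), np.float32(243.1656))) 15.949628904063644 1252
platecornerN [339.5 267.1   8.5]
platecornerF [406.4 185.    8.9]
housN [580.  439.5  58.2]
web L [[-33.1  -6.3  52.6]
 [ 31.3   3.9  62.5]]
collar y -16 [68.2 69.6] 61.631190692065445
collar y -10 [67.9 68.8] 61.989849406275766
collar y -4 [67.8 68.6] 61.98799506033566
collar y 2 [67.6 68.4] 61.97645817717523
collar y 8 [67.8 68.7] 61.9955808656743
collar y 14 [67.7 68.6] 61.99418801442886
housing y [-43.4  36. ]
75 [(353, np.int64(151), np.int64(115), np.int64(34)), (356, np.int64(152), np.int64(114), np.int64(51)), (359, np.int64(154), np.int64(113), np.int64(54)), (362, np.int64(156), np.int64(113), np.int64(54)), (365, np.int64(158), np.int64(113), np.int64(55)), (368, np.int64(160), np.int64(112), np.int64(56)), (371, np.int64(163), np.int64(112), np
[... 5063 characters left out ...]
 (341, np.int64(134), np.int64(61), np.int64(49)), (351, np.int64(144), np.int64(58), np.int64(34)), (354, np.int64(145), np.int64(60), np.int64(50)), (357, np.int64(147), np.int64(60), np.int64(53)), (360, np.int64(150), np.int64(60), np.int64(54)), (363, np.int64(152), np.int64(60), np.int64(55)), (366, np.int64(154), np.int64(59), np.int64(56)), (369, np.int64(157), np.int64(59), np.int64(53)), (373, np.int64(160), np.int64(58), np.int64(54)), (376, np.int64(162), np.int64(58), np.int64(56)), (379, np.int64(165), np.int64(58), np.int64(54)), (382, np.int64(167), np.int64(58), np.int64(55)), (385, np.int64(169), np.int64(57), np.int64(55)), (388, np.int64(172), np.int64(57), np.int64(53))]
```

```bash
python3 - <<'E'
import cv2
i=cv2.imread('pics/w1.png')[50:200,260:430]
cv2.imwrite('pics/w1g.png',cv2.resize(i,None,fx=4,fy=4,interpolation=cv2.INTER_CUBIC))
E
```

```text
(no output)
```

View pics/w1g.png

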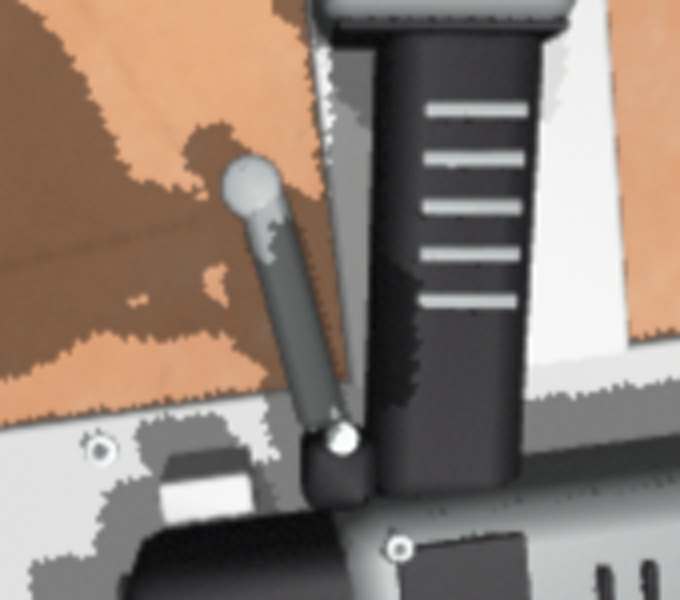

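The grip crop shows the trigger blade from hinge (345,160) to tip (322,96) in full-image pixels, and the grip bar is vertical in the image, so my pinch yaw is right. Next I move over the coupon with the camera on the nose side.

apply_moves(
  steps=[
    [1,-15,-38,0,0,0,0],
    [1,-15,-38,0,0,0,0],
    [1,-14,-37,0,0,0,0],
    [1,0,0,0,0,0,1],
    [1,0,0,0,0,0,1],
    [1,0,0,0,0,0,1],
    [1,0,0,0,0,0,1],
    [1,0,0,0,0,0,1],
  ],
)

```text
time: 3.4
tool_pos: [446.8, 288.8, 199.5]
tcp_rot: [180.0, -0.0, 96.2]
ft_force: [-0.1, 1.1, 0.8]
finger_gap: 85.3
grip_force: 0.0
```

apply_moves(
  steps=[
    [1,0,0,5,0,0,1],
    [1,0,0,5,0,0,1],
    [1,0,0,5,0,0,1],
    [1,0,0,5,0,0,1],
    [1,0,0,5,0,0,1],
    [1,0,0,5,0,0,1],
    [1,0,0,5,0,0,1],
    [1,0,0,5,0,0,1],
  ],
)

```text
time: 4.2
tool_pos: [446.9, 288.9, 159.2]
tcp_rot: [180.0, -0.0, 56.2]
ft_force: [-0.5, -0.7, 0.6]
finger_gap: 85.0
grip_force: 0.0
```

apply_moves(
  steps=[
    [1,0,0,10,0,0,1],
    [1,0,0,10,0,0,1],
    [1,0,0,10,0,0,1],
    [1,0,0,0,0,0,0.5],
    [1,0,0,0,0,0,0],
    [1,0,0,0,0,0,0],
    [1,0,0,0,0,0,0],
    [1,0,0,0,0,0,0],
  ],
)

```text
time: 5.0
tool_pos: [447.0, 289.0, 129.7]
tcp_rot: [180.0, -0.0, 38.9]
ft_force: [0.2, 0.3, 0.1]
finger_gap: 85.6
grip_force: 0.0
```

```bash
python3 -c "
from h import *
shot('w2')"
```

```text
5.0 [447.  289.  129.7] [ 1.7999e+02 -4.0000e-02  3.8920e+01] [0.16 0.34 0.09] 85.6 0.0
```

View pics/w2.png

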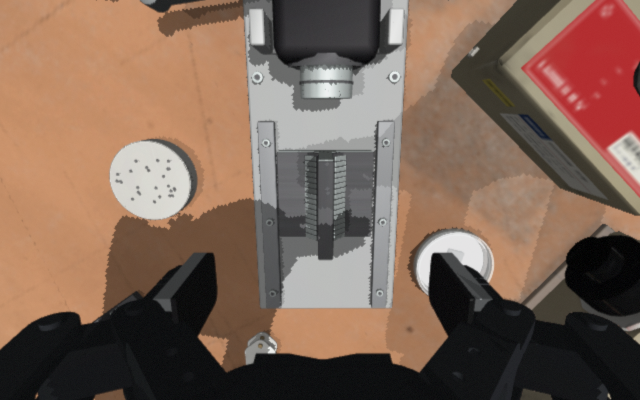

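The wrist view from above shows the coupon web at u≈326, v 155-258, and the rails at u 268 and 384. The collar front is at v≈98, with its groove at v≈80 and the housing end at v≈66. The petri dish at (455,263) is clear of the right finger.

```bash
cat >> h.py <<'E'
def meas(name):
    import pickle
    np.set_printoptions(precision=1,suppress=True)
    s,w=pickle.load(open(name+'.pkl','rb'))
    p,c,uv=cloud(w,toolT(s)@w['hand_eye'])
    L=(p-s['tool_pos'])@toolT(s)[:3,:3]; z=p[:,2]   # tool-frame x,y
    m=(abs(L[:,1])<25)&(z>56)&(z<66)&(L[:,0]<60)&(L[:,0]>-60)
    print('web x',np.percentile(L[m,0],[1,3,97,99]),'y',np.percentile(L[m,1],[2,50,98]),'z',np.median(z[m]),m.sum())
    for a,b in((-30,0),(0,30)):
        k=m&(L[:,0]>a)&(L[:,0]<b)
        if k.any():print(' web y at',a,b,np.median(L[k,1]))
    for y in(-12,-8,-4,0,4,8,12):
        k=(abs(L[:,1]-y-2)<2)&(z>35)&(z<58)&(L[:,0]>38)&(L[:,0]<100);x=np.sort(L[k,0])
        if len(x):print('collar y',y,x[:4],'ztop',z[k].max())
    return s,w,L,z,uv
E
python3 - <<'E'
from h import *
s,w,L,z,uv=meas('w2')
for a in(98,80,66):
    k=(uv[:,0]==326)&(abs(uv[:,1]-a)<2);print(a,L[k],z[k])
for lab,u0,u1 in(('railL',255,285),('railR',370,395)):
    k=(uv[:,0]>u0)&(uv[:,0]<u1)&(uv[:,1]>120)&(uv[:,1]<290)&(z>13)&(z<19)
    A=np.polyfit(L[k,0],L[k,1],1);print(lab,A,np.percentile(L[k,1],[3,97]),np.degrees(np.arctan(A[0])))
E
```

```text
web x [-30.9 -29.7  32.   33.1] y [-2.5  2.   6.9] z 60.81125919819294 1581
 web y at -30 0 1.9543109040094813
 web y at 0 30 2.165652120762168
collar y -12 [69.1 69.1 69.2 69.2] ztop 57.825217715775835
collar y -8 [69.1 69.1 69.1 69.1] ztop 55.89233685659977
collar y -4 [69.1 69.1 69.1 69.1] ztop 57.8610622018995
collar y 0 [69.1 69.1 69.1 69.1] ztop 57.25959734178193
collar y 4 [69.1 69.1 69.1 69.1] ztop 56.93804206076939
collar y 8 [69.1 69.1 69.1 69.1] ztop 55.780537971453555
collar y 12 [69.1 69.1 69.1 69.2] ztop 57.9436228441061
98 [[ 69.6   2.4  75. ]
 [ 69.1   2.4  75.2]
 [ 69.1   2.8 120.2]] [54.7 54.5  9.5]
80 [[79.7  2.3 75.1]
 [79.1  2.3 73.8]
 [78.5  2.3 73.1]] [54.6 55.9 56.6]
66 [[87.4  2.3 75. ]
 [86.8  2.3 74.2]
 [86.3  2.3 74.4]] [54.7 55.5 55.3]
railL [  0.  -38.8] [-45.6 -29.1] 0.32011905709324157
railR [-0.  45.2] [39.6 51.2] -0.4112733679007427
```

apply_moves(
  steps=[
    [1,1,2,12,0,0,0],
    [1,0,0,15,0,0,0],
    [1,0,0,15,0,0,0],
    [1,0,0,15,0,0,0],
    [1,0,0,15,0,0,0],
    [1,0,0,15,0,0,0],
    [1,0,0,13,0,0,0],
    [1,0,0,0,0,0,0],
  ],
  squeeze=25,
)

```text
time: 5.85
tool_pos: [447.1, 287.0, 26.6]
tcp_rot: [-180.0, 0.2, 38.9]
ft_force: [-0.8, -0.3, -0.1]
finger_gap: 85.7
grip_force: 0.0
```

apply_moves(
  steps=[
    [-1,0,0,0,0,0,0],
    [-1,0,0,0,0,0,0],
    [-1,0,0,0,0,0,0],
    [-1,0,0,0,0,0,0],
    [-1,0,0,0,0,0,0],
    [-1,0,0,0,0,0,0],
    [-1,0,0,0,0,0,0],
    [-1,0,0,0,0,0,0],
  ],
  squeeze=25,
)

```text
time: 6.65
tool_pos: [449.1, 288.2, 29.8]
tcp_rot: [-180.0, -0.0, 38.9]
ft_force: [-1.2, 0.6, 6.0]
finger_gap: 9.6
grip_force: 29.6
```

```bash
python3 - <<'E'
from h import *
shot('w3');meas('w3')
E
```

```text
6.65 [449.1 288.2  29.8] [-1.800e+02 -4.000e-02  3.888e+01] [-1.16  0.63  6.04] 9.6 29.6
web x [-24.9 -23.3  31.6  32.2] y [-10.9   0.1  11.3] z 60.79551624952798 4984
 web y at -30 0 0.07963484250686233
 web y at 0 30 0.07218014916106326
collar y -12 [68.  68.1 68.1 68.1] ztop 57.42543628222779
collar y -8 [68.2 68.2 68.2 68.2] ztop 56.478577206310845
collar y -4 [68.2 68.2 68.2 68.2] ztop 57.03576692771004
collar y 0 [68.2 68.2 68.2 68.2] ztop 57.11414507054374
collar y 4 [68.2 68.2 68.2 68.2] ztop 57.016952053745
collar y 8 [68.2 68.2 68.2 68.2] ztop 57.971570683731485
collar y 12 [68.1 68.2 68.2 68.2] ztop 57.97319877048368
```

The coupon is gripped and centred, with a gap of about 36 mm. I slide it 32 mm and look again.

apply_moves(
  steps=[
    [-1,2,0,0,0,0,0],
    [-1,5,0,0,0,0,0],
    [-1,6,0,0,0,0,0],
    [-1,6,0,0,0,0,0],
    [-1,6,0,0,0,0,0],
    [-1,5,0,0,0,0,0],
    [-1,2,0,0,0,0,0],
    [-1,0,0,0,0,0,0],
  ],
)

```text
time: 7.5
tool_pos: [472.6, 306.7, 29.8]
tcp_rot: [180.0, 0.2, 38.9]
ft_force: [-11.5, -8.9, 17.1]
finger_gap: 9.7
grip_force: 31.7
```

```bash
python3 - <<'E'
from h import *
import cv2
s,w=shot('w4');meas('w4')
cv2.imwrite('pics/w4c.png',cv2.resize(w['color'][60:260,220:430],None,fx=3,fy=3,interpolation=cv2.INTER_CUBIC))
E
```

```text
7.5 [472.6 306.7  29.8] [179.98   0.25  38.88] [-11.45  -8.85  17.09] 9.7 31.7
web x [-24.5 -22.3  59.6  59.8] y [-17.    0.1  16.9] z 60.8372358358085 6515
 web y at -30 0 0.42981496510658274
 web y at 0 30 0.39662903844406816
collar y -12 [38.3 38.4 38.5 38.5] ztop 54.00691369810187
collar y -8 [38.1 38.3 38.4 38.5] ztop 55.986295759871226
collar y -4 [38.4 38.4 38.4 38.5] ztop 56.798166473997924
collar y 0 [38.3 38.3 38.3 38.3] ztop 57.401127785529496
collar y 4 [38.3 38.3 38.4 38.4] ztop 56.8514530402974
collar y 8 [38.3 38.4 38.5 38.5] ztop 57.97618034692428
collar y 12 [38.2 38.4 38.5 38.5] ztop 57.96840037714034
```

View pics/w4c.png

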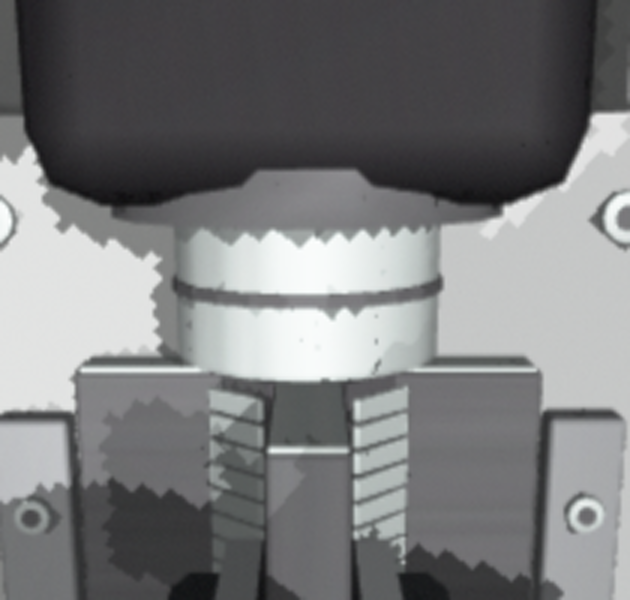

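The crop shows the collar undisturbed: front edge at crop v≈380, groove at 290, housing rim at about 225. The web end is at v≈450, about 6 mm short of the collar. The tool is pressing down by about 17 N, so I ease it up before going on.

apply_moves(
  steps=[
    [-1,0,0,-0.5,0,0,0],
    [-1,0,0,-0.5,0,0,0],
    [-1,0,0,-0.5,0,0,0],
    [-1,1,0,0,0,0,0],
    [-1,1,0,0,0,0,0],
    [-1,1,0,0,0,0,0],
    [-1,0,0,0,0,0,0],
    [-1,0,0,0,0,0,0],
  ],
)

```text
time: 8.35
tool_pos: [476.0, 309.9, 30.5]
tcp_rot: [-180.0, 0.0, 38.9]
ft_force: [0.5, 0.5, -6.6]
finger_gap: 9.7
grip_force: 28.1
```

```bash
python3 - <<'E'
from h import *
shot('w5');meas('w5')
E
```

```text
8.35 [476.  309.9  30.5] [-1.800e+02  1.000e-02  3.888e+01] [ 0.46  0.5  -6.56] 9.7 28.1
web x [-24.2 -21.4  59.5  59.8] y [-21.3   0.1  21.5] z 61.67984127907747 8696
 web y at -30 0 0.42715257717868915
 web y at 0 30 0.07283407603611791
collar y -12 [38.  38.  38.1 38.1] ztop 57.83475250034911
collar y -8 [38.  38.1 38.1 38.1] ztop 55.941354328947995
collar y -4 [38.  38.1 38.1 38.1] ztop 57.07995559504499
collar y 0 [38.  38.1 38.1 38.1] ztop 56.93468760217276
collar y 4 [38.  38.  38.1 38.1] ztop 56.21455216230176
collar y 8 [38.1 38.1 38.1 38.2] ztop 54.66289614817248
collar y 12 [38.  38.1 38.1 38.1] ztop 57.97972447428944
```

apply_moves(
  steps=[
    [-1,0,0,0.4,0,0,0],
    [-1,0.5,0,0,0,0,0],
    [-1,0.5,0,0,0,0,0],
    [-1,1,0,0,0,0,0],
    [-1,1,0,0,0,0,0],
    [-1,1,0,0,0,0,0],
    [-1,1,0,0,0,0,0],
    [-1,0,0,0,0,0,0],
  ],
)

```text
time: 9.2
tool_pos: [480.0, 313.1, 30.4]
tcp_rot: [-180.0, 0.0, 38.9]
ft_force: [-1.0, -0.6, -4.3]
finger_gap: 9.4
grip_force: 28.2
```

```bash
python3 - <<'E'
from h import *
import pickle
s,w=shot('w6')
p0=pickle.load(open('w3.pkl','rb'))[0]['tool_pos'];ex=toolT(s)[:3,0]
print('adv',(s['tool_pos']-p0)@ex,'fx',s['ft_force']@ex)
# bright groove profile down centre
for n in('w4','w5','w6'):
    s,w=pickle.load(open(n+'.pkl','rb'));g=w['color'][90:215,300:345].mean(axis=(1,2));print(n,g.astype(int))
E
```

```text
9.2 [480.  313.1  30.4] [-180.      0.     38.87] [-0.97 -0.56 -4.33] 9.4 28.2
adv 39.73707408003619 fx -1.1081040304853207
w4 [ 66  66  66  66  66  66  66  66  66  66  66  66  66  65  64  62  61  59
  57  56  54  53  51  49  48  51  75 108 114 118 121 124 128 129 129 130
 129 130 129 129 128 127 127 126 125 127 138 164 185 208 226 235 239 241
 241 241 241 241 241 241 241 241 241 241 241 240 236 211 139 124 124 129
 159 208 226 234 238 240 240 240 240 240 240 239 240 240 240 240 240 240
 240 240 239 238 235 224 177 103  88  87  85  88  97 109 113 112 110 108
 106  99  89  93 104 109 109 108 107 106 117 150 171 130 117 120 122]
w5 [ 66  66  66  66  66  66  66  66  66  66  66  66  66  66  66  66  66  66
  66  66  66  66  66  66  66  66  66  66  65  64  62  61  59  57  56  54
  52  51  49  47  52  77 108 115 118 122 126 129 130 130 131 131 131 131
 130 129 128 128 127 128 140 173 199 219 232 239 241 242 242 242 242 242
 242 242 242 242 242 242 241 236 206 137 125 125 134 169 213 228 236 240
 241 241 241 241 241 240 241 240 240 240 239 239 239 238 238 237 235 227
 200 129  92  95 105 111 111 111 110 109 120 155 178 134 123 127 129]
w6 [ 70  69  69  69  69  69  69  69  69  69  68  68  68  68  68  68  68  68
  68  68  68  68  68  67  67  67  67  67  67  67  67  67  67  66  66  66
  66  66  66  66  65  65  65  65  65  65  64  62  60  59  57  55  54  52
  50  48  48  58  87 112 117 121 125 130 133 133 134 134 134 134 134 133
 132 131 131 131 146 189 222 235 240 244 244 244 242 232 187 134 128 130
 143 186 225 234 240 243 243 242 242 242 241 241 241 240 240 240 239 239
 239 239 238 236 230 212 146 117 114 113 123 159 182 142 127 128 129]
```

Compression so far is about 3.9 mm by both the groove and the tool travel, with about 1 N on the collar. I go 3.6 mm further and set the coupon's weight down.

apply_moves(
  steps=[
    [-1,0.9,0,0,0,0,0],
    [-1,0.9,0,0,0,0,0],
    [-1,0.9,0,0,0,0,0],
    [-1,0.9,0,0,0,0,0],
    [-1,0,0,0.3,0,0,0],
    [-1,0,0,0.3,0,0,0],
    [-1,0,0,0,0,0,0],
    [-1,0,0,0,0,0,0],
  ],
)

```text
time: 10.05
tool_pos: [482.8, 315.3, 29.8]
tcp_rot: [180.0, -0.0, 38.9]
ft_force: [-1.5, -0.3, -4.9]
finger_gap: 9.6
grip_force: 28.2
```

```bash
cat > c.py <<'E'
from h import *
import pickle,sys
s,w=shot(sys.argv[1])
p0=pickle.load(open('w3.pkl','rb'))[0]['tool_pos'];ex=toolT(s)[:3,0]
print('adv',(s['tool_pos']-p0)@ex,'fx',s['ft_force']@ex)
print(w['color'][150:230,300:345].mean(axis=(1,2)).astype(int))
E
python3 c.py w7
```

```text
10.05 [482.8 315.3  29.8] [180.    -0.    38.88] [-1.46 -0.26 -4.86] 9.6 28.2
adv 43.250803230322845 fx -1.3030141650004525
[ 60  58  56  55  53  51  49  47  50  74 111 119 122 126 131 135 136 136
 136 136 137 136 135 135 134 133 133 130 122 120 134 176 224 236 241 244
 245 245 245 244 244 244 243 243 243 243 242 242 242 241 241 241 238 228
 189 131 117 116 128 165 187 147 131 134 135 132 127 119 116 122 128 128
 129 129 128 122 118 118 126 128]
```

The groove now meets the housing rim, at about 7.3 mm in with 1.3 N. I lower the rest of the way and release.

apply_moves(
  steps=[
    [-1,0,0,0.3,0,0,0],
    [-1,0,0,0.3,0,0,0],
    [-1,0,0,0.2,0,0,0],
    [-1,0,0,0,0,0,0],
    [-1,0,0,0,0,0,0],
    [-1,0,0,0,0,0,0],
    [-1,0,0,0,0,0,0],
    [-1,0,0,0,0,0,0],
  ],
)

```text
time: 10.9
tool_pos: [482.8, 315.3, 29.8]
tcp_rot: [180.0, 0.0, 38.9]
ft_force: [-5.2, -3.2, 2.9]
finger_gap: 9.3
grip_force: 29.6
```

```bash
python3 c.py w8
```

```text
10.9 [482.8 315.3  29.8] [180.     0.    38.88] [-5.2  -3.22  2.93] 9.3 29.6
adv 43.27282275665642 fx -6.067390160263532
[ 60  58  56  55  53  51  49  48  49  73 111 118 122 126 131 135 136 136
 136 137 137 136 136 135 134 133 133 130 122 120 133 171 221 235 240 243
 245 245 245 245 244 244 243 243 243 243 243 242 242 242 241 241 239 229
 194 133 118 116 128 165 187 146 131 133 135 133 128 120 116 122 128 129
 129 129 128 122 118 118 125 128]
```

apply_moves(
  steps=[
    [1,0,0,0,0,0,0],
    [1,0,0,0,0,0,0],
    [1,0,0,0,0,0,0],
    [1,0,0,0,0,0,0],
    [1,0,0,0,0,0,0],
    [1,0,0,0,0,0,0],
    [1,0,0,0,0,0,0],
    [1,0,0,0,0,0,0],
  ],
)

```text
time: 11.75
tool_pos: [482.8, 315.3, 29.0]
tcp_rot: [180.0, 0.0, 38.9]
ft_force: [0.1, -0.0, -0.3]
finger_gap: 85.2
grip_force: 0.0
```

```bash
python3 c.py w9
```

```text
11.75 [482.8 315.3  29. ] [180.     0.    38.88] [ 0.07 -0.04 -0.27] 85.2 0.0
adv 43.22977739966526 fx 0.027665565627721284
[ 59  57  55  54  52  50  49  47  47  64  96 113 118 122 127 131 133 133
 133 134 134 134 133 133 132 131 130 129 124 115 121 141 191 230 237 240
 243 244 243 243 243 242 242 242 241 241 241 240 240 240 240 239 238 235
 221 168 117 108 106 124 168 182 126 120 126 129 127 121 115 115 123 127
 126 125 124 121 114 109 114 121]
```

The coupon stays put: groove and collar are unchanged with zero force. I rise and go to the grip.

apply_moves(
  steps=[
    [1,0,0,-15,0,0,0],
    [1,0,0,-30,0,0,0],
    [1,0,0,-35,0,0,0],
    [1,0,0,-30,0,0,0],
    [1,37,-25,0,0,0,0],
    [1,38,-26,0,0,0,0],
    [1,38,-25,0,0,0,0],
    [1,0,0,0,0,0,-1],
  ],
)

```text
time: 12.6
tool_pos: [522.9, 449.8, 138.1]
tcp_rot: [-179.9, 0.0, 44.1]
ft_force: [-1.8, -0.5, -1.0]
finger_gap: 85.6
grip_force: 0.0
```

apply_moves(
  steps=[
    [1,0,0,0,0,0,-1],
    [1,0,0,0,0,0,-1],
    [1,0,0,0,0,0,-1],
    [1,0,0,0,0,0,-1],
    [1,0,0,0,0,0,-1],
    [1,0,0,0,0,0,-1],
    [1,0,0,0,0,0,-1],
    [1,0,0,0,0,0,-1],
  ],
)

```text
time: 13.4
tool_pos: [523.2, 445.5, 140.4]
tcp_rot: [180.0, -0.0, 84.1]
ft_force: [0.2, 0.2, 0.5]
finger_gap: 85.3
grip_force: 0.0
```

apply_moves(
  steps=[
    [1,0,0,0,0,0,-1],
    [1,0,0,0,0,0,-1],
    [1,0,0,0,0,0,-1],
    [1,0,0,0,0,0,-1],
    [1,0,0,0,0,0,-1],
    [1,0,0,0,0,0,-1],
    [1,0,0,0,0,0,-1],
    [1,0,0,0,0,0,-0.4],
  ],
)

```text
time: 14.2
tool_pos: [523.2, 445.5, 140.4]
tcp_rot: [180.0, -0.0, 121.1]
ft_force: [-0.1, -1.5, 0.5]
finger_gap: 85.3
grip_force: 0.0
```

```bash
python3 - <<'E'
from h import *
s,w=shot('g1')
p,c,uv=cloud(w);L=(p-s['tool_pos'])@toolT(s)[:3,:3];z=p[:,2]
np.set_printoptions(precision=1,suppress=True)
for x in range(-20,45,6):
    k=(abs(L[:,0]-x)<1.5)&(abs(L[:,1])<60)
    y=L[k,1];zz=z[k]
    t=y[(zz>40)&(zz<52)&(y<-8)];g=y[(zz>51)&(zz<60)]; b=y[(zz>35)]
    print(x,'trig',np.percentile(t,[2,98]) if len(t) else None,'grip',np.percentile(g,[1,99]) if len(g) else None,'all',b.min() if len(b) else None,b.max() if len(b) else None)
E
```

```text
14.2 [523.2 445.5 140.4] [179.95  -0.   121.07] [-0.1  -1.5   0.48] 85.3 0.0
-20 trig [-25.3  -8.6] grip [-7.  20.6] all -25.57711205570393 22.459897563039334
-14 trig [-26.7  -8.5] grip [-6.6 21.3] all -55.43599566584313 54.67873674785264
-8 trig [-28.8  -8.5] grip [-6.9 21.1] all -59.74770284109312 59.81242906579529
-2 trig [-30.4  -8.4] grip [-6.9 20.9] all -59.98673059754205 59.950590982440865
4 trig [-32.2  -8.3] grip [-6.9 20.8] all -59.98055476169981 59.99431223987629
10 trig [-33.7  -8.3] grip [-6.8 20.8] all -59.99810260167792 59.9832731745806
16 trig [-37.7  -8.2] grip [-6.8 20.5] all -42.517542895470555 43.05247099809053
22 trig [-39.9  -8.2] grip [-6.7 21.1] all -40.08668107319275 22.95751371045253
28 trig [-36.7  -8.1] grip [-6.7 20.9] all -36.834722035131236 22.642169021127934
34 trig [-8.8 -8. ] grip [-6.7 20.8] all -8.826510420686038 22.5309721346213
40 trig [-8.8 -8. ] grip [-6.6 21.3] all -8.81416059178562 22.301313616575268
```

View pics/g1.png

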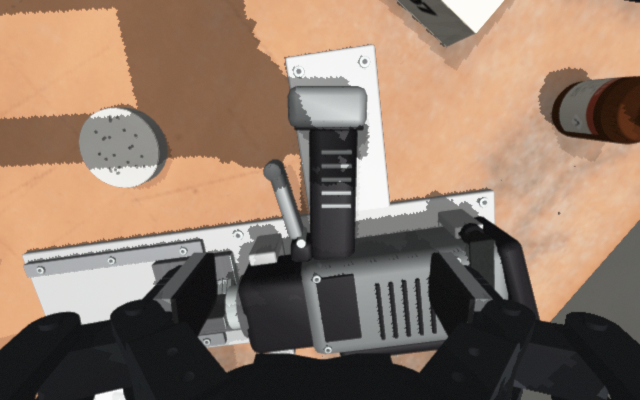

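The picture shows the fingers straddling the grip: trigger front at -32 mm, grip back at +22.5 mm in tool y, and the block well clear at (122,147). I descend and check, then squeeze.

apply_moves(
  steps=[
    [1,2.5,-0.5,12,0,0,0],
    [1,0,0,18,0,0,0],
    [1,0,0,20,0,0,0],
    [1,0,0,20,0,0,0],
    [1,0,0,20,0,0,0],
    [1,0,0,18,0,0,0],
    [1,0,0,14,0,0,0],
    [1,0,0,0,0,0,0],
  ],
  squeeze=25,
)

```text
time: 15.05
tool_pos: [519.3, 445.8, 13.2]
tcp_rot: [-179.7, 0.0, 120.9]
ft_force: [-0.4, -0.5, -1.0]
finger_gap: 85.1
grip_force: 0.0
```

apply_moves(
  steps=[
    [-1,0,0,0,0,0,0],
    [-1,0,0,0,0,0,0],
    [-1,0,0,0,0,0,0],
    [-1,0,0,0,0,0,0],
    [-1,0,0,0,0,0,0],
    [-1,0,0,0,0,0,0],
    [-1,0,0,0,0,0,0],
    [-1,0,0,0,0,0,0],
  ],
  squeeze=25,
)

```text
time: 15.85
tool_pos: [522.0, 448.2, 18.7]
tcp_rot: [179.9, -0.0, 120.9]
ft_force: [-3.2, -0.1, 6.3]
finger_gap: 44.7
grip_force: 32.1
```

The gap is 44.7 mm, so the trigger is fully squeezed. I hold for over two seconds.

apply_moves(
  steps=[
    [-1,0,0,0,0,0,0],
    [-1,0,0,0,0,0,0],
    [-1,0,0,0,0,0,0],
    [-1,0,0,0,0,0,0],
    [-1,0,0,0,0,0,0],
    [-1,0,0,0,0,0,0],
    [-1,0,0,0,0,0,0],
    [-1,0,0,0,0,0,0],
  ],
)

```text
time: 16.65
tool_pos: [522.0, 448.2, 18.8]
tcp_rot: [179.9, -0.0, 120.9]
ft_force: [-3.5, 1.0, 6.2]
finger_gap: 45.4
grip_force: 32.1
```

```bash
python3 - <<'E'
from h import *
s,w=shot('g2')
p,c,uv=cloud(w);L=(p-s['tool_pos'])@toolT(s)[:3,:3];z=p[:,2]
for x in(14,18,22,26):
    k=(abs(L[:,0]-x)<1.5)&(abs(L[:,1])<60)&(z>38)&(z<52)&(L[:,1]<0);print(x,np.percentile(L[k,1],[2,50,98]) if k.any() else None)
E
```

```text
16.65 [522.  448.2  18.8] [ 1.7987e+02 -4.0000e-02  1.2086e+02] [-3.52  1.    6.19] 45.4 32.1
14 [-22.36169636 -16.02933091  -7.40056526]
18 [-23.57389249 -16.72044384  -7.35872788]
22 [-24.79814178 -17.37234053  -7.30886141]
26 [-24.01746459 -17.10094304  -7.21116544]
```

apply_moves(
  steps=[
    [-1,0,0,0,0,0,0],
    [-1,0,0,0,0,0,0],
    [-1,0,0,0,0,0,0],
    [-1,0,0,0,0,0,0],
    [-1,0,0,0,0,0,0],
    [-1,0,0,0,0,0,0],
    [-1,0,0,0,0,0,0],
    [-1,0,0,0,0,0,0],
  ],
)

```text
time: 17.5
tool_pos: [522.0, 448.2, 18.7]
tcp_rot: [179.9, -0.0, 120.9]
ft_force: [-2.9, 1.0, 7.9]
finger_gap: 45.1
grip_force: 32.1
```

apply_moves(
  steps=[
    [-1,0,0,0,0,0,0],
    [-1,0,0,0,0,0,0],
    [-1,0,0,0,0,0,0],
    [-1,0,0,0,0,0,0],
    [1,0,0,0,0,0,0],
    [1,0,0,0,0,0,0],
    [1,0,0,0,0,0,0],
    [1,0,0,0,0,0,0],
  ],
)

```text
time: 18.3
tool_pos: [521.7, 447.5, 17.2]
tcp_rot: [179.9, -0.0, 120.9]
ft_force: [0.7, -0.3, 0.5]
finger_gap: 85.6
grip_force: 0.0
```

apply_moves(
  steps=[
    [1,0,0,0,0,0,0],
    [1,0,0,0,0,0,0],
    [1,0,0,0,0,0,0],
    [1,0,0,-12,0,0,0],
    [1,0,0,-25,0,0,0],
    [1,0,0,-30,0,0,0],
    [1,0,0,-30,0,0,0],
    [1,0,0,-25,0,0,0],
  ],
)

```text
time: 19.1
tool_pos: [521.9, 447.7, 142.3]
tcp_rot: [179.9, -0.0, 120.9]
ft_force: [0.5, 0.1, -0.0]
finger_gap: 85.2
grip_force: 0.0
```

apply_moves(
  steps=[
    [1,0,0,-20,0,0,0],
    [1,0,0,-20,0,0,0],
    [1,-10,0,-20,0,0,0],
    [1,-15,0,0,0,0,0],
    [1,-15,0,0,0,0,0],
    [1,-10,0,0,0,0,0],
    [1,0,0,0,0,0,0],
    [1,0,0,0,0,0,0],
  ],
)

```text
time: 19.9
tool_pos: [546.7, 403.7, 197.6]
tcp_rot: [-179.9, -0.0, 120.8]
ft_force: [0.4, 0.4, 0.7]
finger_gap: 85.8
grip_force: 0.0
```

```bash
python3 - <<'E'
from h import *
import cv2
s,w=shot('f1')
cv2.imwrite('pics/f1c.png',cv2.resize(w['color'][40:300,20:420],None,fx=2,fy=2,interpolation=cv2.INTER_CUBIC))
E
```

```text
19.9 [546.7 403.7 197.6] [-1.7988e+02 -2.0000e-02  1.2081e+02] [0.4  0.41 0.75] 85.8 0.0
```

View pics/f1c.png

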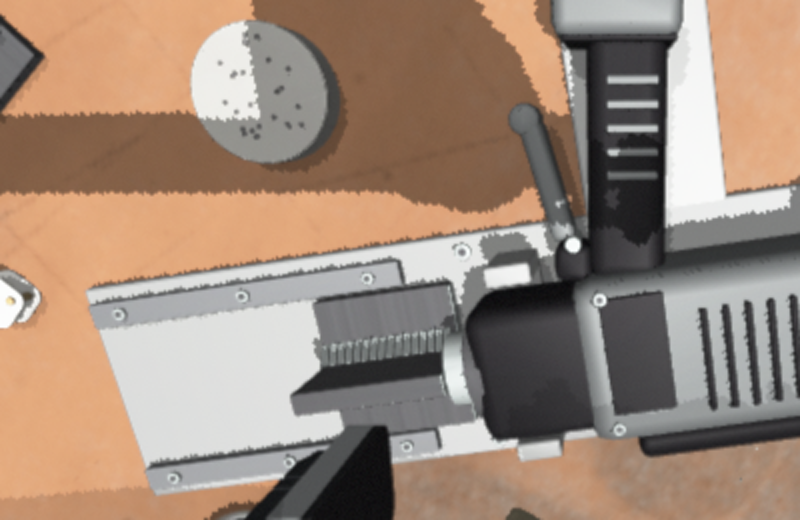

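The final view shows the coupon against the collar, with the groove at the housing rim (crop (465,365)). The trigger has sprung back, the block is undisturbed and the arm is clear, so I hand in.

```bash
python3 -c "
from bench import r
print(r.hand_in())"
```

```text
the job is handed in; nothing more can be done
None
```

The larger coupon rests against the collar, pushed in about 7.3 mm (half way); the trigger was then squeezed fully for just over 2 s and let go, the block and petri dish were not touched, and the job was handed in at about 20 s (no verdict was returned).

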